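# Ease the keeper clip off the side-guide rod

### The arm

A 6-joint arm with a two-finger parallel gripper is mounted at the origin on the work surface. World frame = base frame: x ahead of the robot, y to its left, z up, the work surface at z = 0. Lengths are in m, angles in rad, forces in N, time in s.
With the tool pointing down it reaches from about 0.4 to 0.825 m from the base axis. Payload 7 kg.
Tool frame: the origin (TCP) lies between the finger pads; the fingertips stand 11 mm ahead of it and the grasp point (between the pads) lies 8 mm behind it (arm.tips_ahead is the distance from the TCP to the fingertips, in m); z points along the fingers, x is the direction in which the jaws open and shut, and the axes are right-handed (so a half turn about z gives the same grasp; the last joint's range is limited). The gripper opens to 88 mm and grips with 3 to 60 N. Pads are 19 mm wide; open, the fingers measure 130 mm over their backs; the gripper's body (78 mm by 193 mm) begins 47 mm behind the grasp point.
Start: joints at [-1.01, 0.359, 0.012, 0, -1.224, -0.288], TCP at [0.182, -0.65, 0.238] pointing down, gripper open.
Joint ranges: [-3.07, 3.07], [-1.43, 2.12], [-1.02, 1.25], [-3.03, 1.67], [-3.05, -0], [-3.03, 3.03]. Speed limits (rad/s): [2.39, 2.39, 3.01, 3.14, 3.14, 3.14].

### API

Orientations are given as [roll, pitch, yaw] about the fixed x, y, z axes, in that order (R = Rz(yaw) Ry(pitch) Rx(roll)).
In Python, from station import arm, optics, finder gives the robot as it stands. The module is installed in compiled form; this text tells all that it offers.
- The arm moves only by the tool apply_moves, never from a script. Its argument "increments" is one flat list of numbers, 6 for each row, row after row: the shift along the world's x, y, z in m, then the turn, a rotation vector about the world's x, y, z in rad. In form: [tx, ty, tz, rx, ry, rz, tx, ty, tz, rx, ry, rz, ...]. A call has 1 to 20 rows; each row shifts and turns the pose as measured when the row begins; what a row does not reach is not made up. A row lasts 1/12 s, in which the tool goes at most 41.7 mm and 7.16 degrees, less where a joint would pass 70% of its speed; a pose out of reach is approached as far as the arm can. A call with a gripper value outside its range is refused whole. "hand" is the closure, from 0 (fully open) to 1 (shut), set as the call begins (left out, the last holds). The fingers move at their own pace and stop on an object; "force" is the grip in N (left out, the last holds). Time passes only in rows, so rows that do not move let the fingers close. It gives the time, the measured TCP pose, the force and the opening at its end, in the units of the state.
- arm.get_state(): the state, without advancing time (a new reading comes with each control period).
- optics.grab_frame(name): name is "scene" or "top"; returns the picture (480x640x3 uint8, red, green, blue); there is no depth.
- optics.camera_model(name): a dict with "fx", "fy", "cx", "cy" (pixels), "dist_coeffs" ([k1, k2, p1, p2, k3] as OpenCV has them; the pictures are not rectified), "world_to_cam" (4x4, takes a point from world to camera coordinates). Camera axes: x right, y up, looking along -z (the intrinsics and any distortion apply to the point x, -y, -z); pixel columns grow to the right and rows downward; lengths in m; the calibration is good to about 2 mm. A picture is of the moment at which its call begins. camera_model takes no time and is no camera call.
- arm.job_done(): hands the job in, once; it reports no verdict.
Trained networks look in the newest picture that a camera, given by its name, has taken for a name from the list of things; names that differ only in an ending like _2 or _b are one class to them, and where a whole thing is asked for, a point or a joint stands for the part that bears it (a point fixed in the world has none). Each returns a list of dicts, best first, with "conf" (0 to 1); they miss things now and then, are a little off and sometimes report something else, mostly with a low value. They report only what shows in the picture. A call takes as long as a camera call. They do not tell look-alikes from the thing itself.
- finder.find_in(camera, name): "box" ([left, top, right, bottom] in pixels, round what is visible of it).
- finder.landmark_of(camera, name): "point" ([column, row] in pixels: a listed point, or the origin of a listed thing).
The state is a dict: "t": time; "q": joint angles; "qd": joint speeds; "joint_efforts": joint torques, N m; "eef_pos": TCP position; "ee_rot": TCP orientation; "force": force on the tool from outside, world axes, zero at the start; "moment": the same for the moment, N m; "width": finger opening in m.
Only numpy, scipy, OpenCV 4.12 (cv2) and the standard library are available. Lean on these libraries where they do the work, as an engineer would, in place of code of your own. Each camera call takes 0.05 s, during which the arm holds its last target. There are 200 camera calls.

### The job

The conveyor's side guide is due for a format change. Lay the flat of the orange wedge lightly on the dark collar at the free end of the guide rod, then slide it along the rod under the bow of the yellow spring clip, without forcing it, until the clip is spread and driven up off the bare rod. Put the clip in the blue parts tray and lay the wedge on its flat underside on the bench, clear of the tray, leaving the carton, the scanner and the spare sleeve where they are.

Things in the scene. Friction and masses are not known exactly. Their poses are not given: they have to be found in the camera images.
- seat (a point): On the guide rod's axis, mid-groove, where the clip sits; fixed. The rod is level, 125 to 137 mm above the bench. Axes: y along the rod from free end to conveyor, z up, x across. Along y (mm): -27 to -7 dark end collar, 34 diameter (its face at -27 is the free end); -7 to 7 groove, bare rod of 20 diameter; 7 to 107 blue sleeve, 34 diameter; 107 to 143 hub, 48 diameter, with an upright arm.
- collar_top (a point): Top of the dark end collar, 17 mm above the rod's axis and 17 mm from the middle of the groove towards the free end. The sleeve's top, beyond the groove, is level with it, its near edge bevelled 1.5 mm down over 3 mm: the wedge slides along both. Pressed hard on the collar, the wedge kicks its nose up and butts the bow. Axes as for the seat.
- clip_center (a point): Yellow spring clip (loose, 110 g, 37 mm wide, 48 mm tall, steel strip 12 mm wide) astride the bare rod in the groove; this point is on the rod's axis while seated. Axes: x between its legs, y through it along the rod, z up to the bow. Two sprung legs nip in under the rod 10 mm below this point, their feet are 24 mm below it. Cheeks, 23 mm apart, 22 mm long along y, rest on collar and sleeve.
- clip_bow (a point): Middle of the underside of the clip's bow, 4 mm thick, 20 mm above the clip's centre: only 3 mm above the tops of collar and sleeve while seated. The clip comes off straight up: its legs spread as they pass the rod's widest part, 10 mm up, and from 20 mm up it is free. Worst force about 20 N to lift, 15 N to drive the wedge. It then hangs on the blade and leaves it over the tip.
- wedge_grip (a point): Orange plastic wedge (loose, about 90 g, 180 mm long), lying flat on the bench at the start. This point is the centre of its handle, a ribbed bar 85 mm long, 24 mm wide, 28 mm high. Axes: x towards the tip, y across, z up from its flat underside, which is one plane 14 mm below this point from end to end.
- wedge_tip (a point): Tip of the wedge: middle of its front edge, on the underside, 137.5 mm ahead of the handle's centre. The slippery blade is 14 mm wide, 2 mm thick at the tip; its ramp rises to 18 mm thick 75 mm behind the tip, then a level land runs 20 mm to the handle. A clip hung by its bow on the land has its feet 26 mm below the underside.
- tray: Blue open parts tray, 140 mm (x) by 200 mm (y) by 32 mm high, walls and floor 4 mm; stands on the bench (1.5 kg). Origin: centre of its underside.
- carton: Bystander: white carton with a dark pink band, 66 x 118 x 44 mm, standing on the bench. Origin: centre of its underside.
- scanner: Bystander: black and grey hand scanner lying on the bench, 155 x 52 x 47 mm. Origin: on the bench under its middle.
- spare_sleeve: Bystander: white spare sleeve, a tube of 34 mm diameter, 120 mm tall, standing on end on the bench. Origin: centre of its underside.
Not all that is in view belongs to the job. What is meant by the part that bears wedge_grip is not pink or turquoise, and is the larger of those in its own colour.

How it is judged:
On the way, in this order (a step that is already met when the one before it is completed fails the run):
1. The wedge lies lightly on the rod's end collar (pressing with 1 to 30 N), its tip over the collar and not yet under the bow (contact force between wedge and guide_unit between 1 and 30 N and y of wedge_tip in the frame of seat between -0.027 and -0.004 m and x of wedge_tip in the frame of seat between -0.015 and 0.015 m and distance between clip_center and seat below 0.004 m), for 0.15 s.
2. The wedge is under the clip's bow, its tip at least 20 mm past the middle of the groove, while the clip still grips the rod (raised less than 10 mm) (y of wedge_tip in the frame of seat above 0.02 m and x of wedge_tip in the frame of seat between -0.013 and 0.013 m and z of wedge_tip in the frame of seat between 0.01 and 0.024 m and distance between clip_center and seat below 0.01 m), for 0.1 s.
3. With the wedge still under its bow (tip at least 20 mm past the groove's middle), the clip has been spread past the rod's widest part (raised more than 11 mm) (y of wedge_tip in the frame of seat above 0.02 m and x of wedge_tip in the frame of seat between -0.02 and 0.02 m and z of clip_center in the frame of seat above 0.011 m and horizontal distance between clip_center and seat below 0.02 m), for 0.1 s.
At the end, for the whole second after the job is handed in: The clip lies at rest inside the tray (its centre within the walls and lower than 45 mm), the tray stands level, and the wedge lies flat, underside down, at rest on the bench, touching neither tray nor clip (x of clip_center in the frame of tray between -0.066 and 0.066 m and y of clip_center in the frame of tray between -0.096 and 0.096 m and height (world z) of clip_center below 0.045 m and linear speed of each of clip, wedge below 0.02 m/s and angle between tray's own z axis and vertical below 0.05 rad and height (world z) of wedge_grip below 0.02 m and angle between wedge_grip's own z axis and vertical below 0.15 rad and contact force between wedge and tray below 0.1 N and contact force between wedge and clip below 0.1 N).
It fails at once if The wedge is pressed or rammed against the rod and its fittings with more than 60 N (contact force between wedge and guide_unit above 60 N).
It fails at once if The carton, the scanner or the spare sleeve is moved more than 30 mm (distance of any of carton, scanner, spare_sleeve from where it was at the start of the episode above 0.03 m).
It also fails if it takes over 66 s, if anything falls off the work surface, if the arm or the gripper's body presses on something with over 40 N, if the wrist force passes 120 N, or if a joint passes its speed limit or range.

## Working session

There is one attempt and no reset: what is moved stays moved. The work goes in short steps, Python scripts to look and compute and a tool call to move; the robot and the scene stay as the last step left them, time stands still between calls to the robot, and variables do not carry over. Pictures are saved under pics/ and viewed, about 8 in all and at most 12, crops included, and the job is handed in when it is done.

Besides the shell and the picture viewer there is one more tool, called after "Call:" as name(argument=value, ...) on one line, values as JSON. apply_moves: Moves the arm, as the interface text tells. Its arguments: {"type":"object","properties":{"increments":{"type":"array"},"hand":{"type":"number"},"force":{"type":"number"}},"required":["increments"]}

```bash
mkdir -p pics
cat > h.py <<'E'
import numpy as np, cv2
from scipy.optimize import least_squares
from scipy.spatial.transform import Rotation as Ro
from station import arm, optics, finder
F=np.diag([1.,-1,-1])
def proj(cam,P):
    m=optics.camera_model(cam); K=np.array([[m['fx'],0,m['cx']],[0,m['fy'],m['cy']],[0,0,1.]])
    W=np.array(m['world_to_cam']); X=(np.atleast_2d(P)@W[:3,:3].T+W[:3,3])@F
    return cv2.projectPoints(X.reshape(-1,1,3),np.zeros(3),np.zeros(3),K,np.array(m['dist_coeffs'],float))[0].reshape(-1,2)
def ray(cam,p):
    m=optics.camera_model(cam); K=np.array([[m['fx'],0,m['cx']],[0,m['fy'],m['cy']],[0,0,1.]])
    u=cv2.undistortPoints(np.array([[p]],float),K,np.array(m['dist_coeffs'],float))[0,0]
    W=np.array(m['world_to_cam']); d=W[:3,:3].T@(F@np.array([u[0],u[1],1])); return -W[:3,:3].T@W[:3,3],d/np.linalg.norm(d)
def onz(cam,p,z):
    o,d=ray(cam,p); return o+d*(z-o[2])/d[2]
def tri(p1,p2,c1='scene',c2='top'):
    o1,d1=ray(c1,p1);o2,d2=ray(c2,p2)
    s=np.linalg.lstsq(np.c_[d1,-d2],o2-o1,rcond=None)[0]
    a,b=o1+d1*s[0],o2+d2*s[1]; return (a+b)/2,np.linalg.norm(a-b)
def save(cam,name,im=None):
    im=optics.grab_frame(cam) if im is None else im
    cv2.imwrite('pics/'+name+'.png',cv2.cvtColor(im,cv2.COLOR_RGB2BGR)); return im
E
python3 - <<'E'
from h import *
np.set_printoptions(precision=4,suppress=True)
save('scene','s0');save('top','t0')
for c in('scene','top'):
    o,d=ray(c,[320,240]);print(c,o,d)
for n in ['seat','collar_top','clip_center','clip_bow','wedge_grip','wedge_tip','tray','carton','scanner','spare_sleeve']:
    r={c:finder.landmark_of(c,n) for c in('scene','top')}
    for c in r:
        for e in r[c][:4]: print(n,c,np.round(e['point'],1),round(e['conf'],2))
    if r['scene'] and r['top']: print('   ',*tri(r['scene'][0]['point'],r['top'][0]['point']))
print(arm.get_state())
E
```

```text
scene [1.2197 0.0673 0.9573] [-0.6127 -0.3377 -0.7145]
top [ 0.4198 -0.2853  1.0269] [ 0.1448 -0.0139 -0.9894]
seat scene [478.3 309.9] 0.92
seat top [164.5 258.3] 0.96
    [0.519  0.0055 0.1268] 0.0014100849845863578
collar_top scene [470.3 301.6] 0.66
collar_top top [167.1 261.7] 0.61
    [ 0.5132 -0.0079  0.1364] 0.00918078034113162
clip_center scene [481.2 300.8] 0.66
clip_center scene [474.7 308.7] 0.56
clip_center top [162.3 263. ] 0.53
    [0.5086 0.0046 0.1409] 0.0008957931248931543
clip_bow scene [482.1 298.3] 0.51
clip_bow top [161.5 259.5] 0.59
    [0.5136 0.0038 0.1528] 0.0036941350292253802
wedge_grip scene [355.9 259.4] 0.89
wedge_grip scene [193.5 218.9] 0.78
wedge_grip scene [370.3 223.7] 0.75
wedge_grip scene [309.9 210.2] 0.64
wedge_grip top [483.9 267.2] 0.96
wedge_grip top [317.  357.3] 0.89
wedge_grip top [313.9 310.9] 0.71
wedge_grip top [387.7 344.9] 0.7
    [ 0.4866 -0.4207  0.1512] 0.3558492311213643
wedge_tip scene [226.5 241. ] 0.87
wedge_tip scene [257.8 236.9] 0.85
wedge_tip scene [394.9 205. ] 0.79
wedge_tip scene [417.  275.6] 0.67
wedge_tip top [438.4 
[... 372 characters left out ...]
9232628130577
scanner scene [486.9 303.3] 0.74
scanner top [183.4 325.9] 0.85
    [ 0.3839  0.0038 -0.0046] 0.006256527750884017
spare_sleeve scene [400.9 464.8] 0.55
spare_sleeve top [192.6 148.8] 0.67
    [ 0.7884 -0.008  -0.0062] 0.001064509911618264
{'t': 1.1, 'q': array([-1.0099,  0.3586,  0.0119,  0.    , -1.2241, -0.2881]), 'qd': array([ 0.0018,  0.0012, -0.0005, -0.0017, -0.001 ,  0.0001]), 'joint_efforts': array([ -0.0007, -58.2401,  29.3301,   7.0026,   0.0126,  -0.    ]), 'eef_pos': array([ 0.1818, -0.65  ,  0.2376]), 'ee_rot': array([-3.1416,  0.    ,  1.8436]), 'force': array([ 0.053 , -0.0375, -0.2371]), 'moment': array([-0.0209,  0.0122, -0.0198]), 'width': 0.0881366661300579}
```

View pics/s0.png

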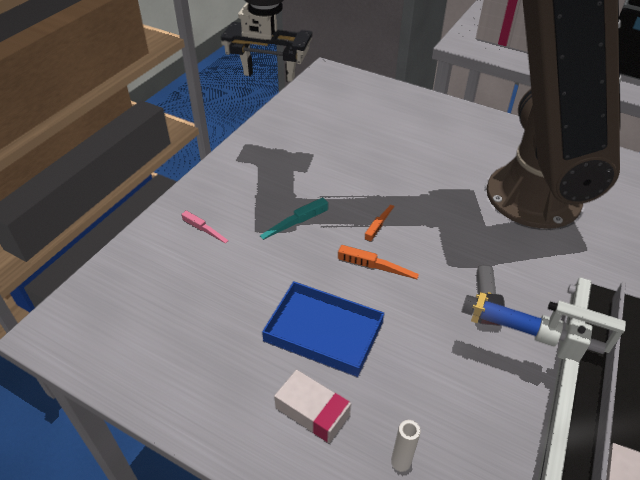

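View pics/t0.png

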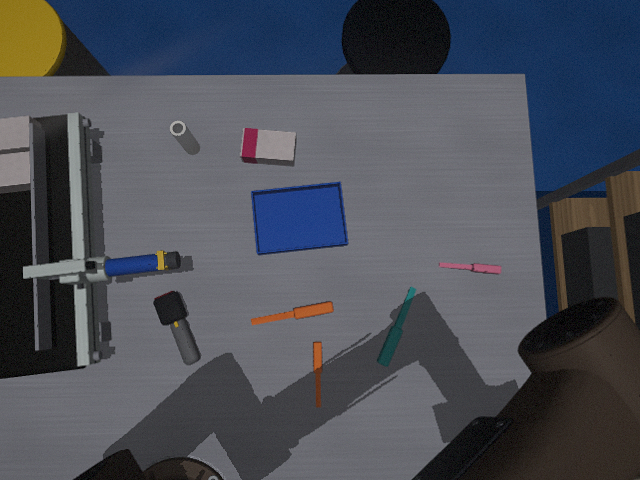

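Scene view: the large orange wedge has its handle at (356,259) and tip at (417,275). The small orange look-alike is at (380,222), teal at (300,215), pink at (204,226). Top view: large orange handle (314,311) and tip (250,322); small orange (318,360), teal (398,335), pink (470,268). The larger orange one fits the description. I'll confirm it in one crop while fitting its pose and the rod's.

```bash
cat > fit.py <<'E'
from h import *
from scipy.optimize import minimize
def masks(im,kind):
    hsv=cv2.cvtColor(im,cv2.COLOR_RGB2HSV); H,S,V=cv2.split(hsv)
    if kind=='orange': m=(H<14)&(S>170)&(V>90)
    if kind=='blue': m=(H>105)&(H<128)&(S>140)&(V>60)
    if kind=='yellow': m=(H>15)&(H<32)&(S>120)&(V>90)
    return m.astype(np.uint8)
def comp(m,p):  # component nearest p
    n,l,s,c=cv2.connectedComponentsWithStats(m)
    k=min((k for k in range(1,n) if s[k,4]>40),key=lambda k:np.hypot(*(c[k]-p))); return (l==k).astype(np.uint8),s[k,4]
def box(x0,x1,y,z0,z1): return np.array([[a,b,c] for a in(x0,x1) for b in(-y,y) for c in(z0,z1)])
W1=box(-42.5,42.5,12,-14,14)/1e3
W2=np.vstack([box(40,62.5,7,-14,4),box(137.5,137.5,7,-14,-12)])/1e3
th=np.linspace(0,2*np.pi,24,endpoint=False)
cyl=lambda y0,y1,r:np.array([[r*np.cos(t),y,r*np.sin(t)] for y in(y0,y1) for t in th])/1e3
def sil(cam,parts,T,R,sc=4):
    out=np.zeros((480*sc,640*sc),np.uint8)
    for P in parts:
        h=cv2.convexHull(((proj(cam,P@R.T+T)+.5)*sc-.5).astype(np.float32)); cv2.fillConvexPoly(out,np.round(h).astype(np.int32),1)
    return cv2.resize(out.astype(np.float32),(640,480),interpolation=cv2.INTER_AREA)
def fit(ms,parts,f,x0,step):
    def cost(x):
        T,R=f(x); return sum(np.abs(cv2.GaussianBlur(ms[c].astype(np.float32),(0,0),1)-cv2.GaussianBlur(sil(c,parts,T,R),(0,0),1)).sum()/ms[c].sum() for c in ms)
    x0=np.array(x0); s=np.vstack([x0]+[x0+np.eye(len(x0))[i]*step[i] for i in range(len(x0))])
    r=minimize(cost,x0,method='Nelder-Mead',options=dict(initial_simplex=s,xatol=1e-4,fatol=1e-3,maxiter=250)); return r.x,r.fun
E
python3 - <<'E'
from fit import *
np.set_printoptions(precision=4,suppress=True)
im={'scene':cv2.imread('pics/s0.png')[:,:,::-1].copy(),'top':cv2.imread('pics/t0.png')[:,:,::-1].copy()}
g,e=tri([355.9,259.4],[313.9,310.9]);t,e2=tri([417,275.6],[249.4,322.4]);print('grip',g,e,'tip',t,e2)
yaw=np.arctan2(*(t-g)[1::-1])
ws={c:comp(masks(im[c],'orange'),p) for c,p in(('scene',(375,263)),('top',(295,315)))};print({c:w[1] for c,w in ws.items()})
ws={c:w[0] for c,w in ws.items()}
f=lambda x:(x[:3],Ro.from_euler('z',x[3]).as_matrix())
for sub in (['scene','top'],['scene'],['top']):
    print('wedge',sub,*fit({c:ws[c] for c in sub},[W1,W2],(lambda x:f(x)) if len(sub)>1 else (lambda x:f([x[0],x[1],.014,x[2]])),[g[0],g[1],.014,yaw] if len(sub)>1 else [g[0],g[1],yaw],[.01,.01,.01,.1] if len(sub)>1 else [.01,.01,.1]))
bs={c:comp(masks(im[c],'blue'),p) for c,p in(('scene',(510,318)),('top',(132,265)))};print({c:w[1] for c,w in bs.items()})
bs={c:w[0] for c,w in bs.items()}
print('rod',fit(bs,[cyl(11,107,17)],f,[.519,.0055,.127,0.05],[.01,.01,.01,.1]))
for c,p in(('scene',(481,305)),('top',(161,260))):
    y,a=comp(masks(im[c],'yellow'),p); print('yellow',c,a,cv2.minAreaRect(np.argwhere(y)[:,::-1].astype(np.float32)))
for n in('wedge_grip','tray'):
  pass
a=im['scene'][190:350,340:560];b=im['top'][230:390,110:330]
save('',"crop0",np.hstack([cv2.resize(a,None,fx=1.8,fy=1.8,interpolation=cv2.INTER_CUBIC),cv2.resize(b,None,fx=1.8,fy=1.8,interpolation=cv2.INTER_CUBIC)]))
# tray from top mask
m,a=comp(masks(im['top'],'blue'),(300,219)); r=cv2.minAreaRect(np.argwhere(m)[:,::-1].astype(np.float32)); print('tray',[onz('top',q,.025) for q in cv2.boxPoints(r)])
E
```

```text
grip [ 0.4135 -0.285   0.0028] 0.0018554139626273517 tip [ 0.3918 -0.1467  0.0059] 0.005400838040773786
{'scene': np.int32(820), 'top': np.int32(649)}
wedge ['scene', 'top'] [ 0.4159 -0.2829  0.0159  1.7469] 0.4432460469660905
wedge ['scene'] [ 0.413  -0.2844  1.742 ] 0.27281308057831555
wedge ['top'] [ 0.4163 -0.2816  1.7491] 0.1573133542100527
{'scene': np.int32(937), 'top': np.int32(847)}
rod (array([0.5171, 0.0052, 0.129 , 0.1483]), np.float64(0.3815733115758944))
yellow scene 120 ((480.3576354980469, 300.1884460449219), (11.66486930847168, 15.787042617797852), 15.255118370056152)
yellow top 125 ((159.84999084472656, 260.04998779296875), (18.973661422729492, 9.803059577941895), 71.56504821777344)
tray [array([ 0.6785, -0.1456,  0.025 ]), array([ 0.6987, -0.3479,  0.025 ]), array([ 0.5558, -0.3596,  0.025 ]), array([ 0.5371, -0.1615,  0.025 ])]
```

View pics/crop0.png

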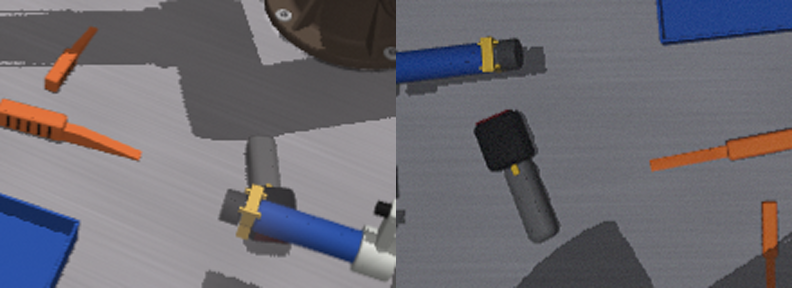

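The crop confirms it: the large orange wedge (ribbed handle left, tip at crop (140,157)) is clearly bigger than the small orange one at (70,60). The clip sits astride the groove next to the dark collar. I'll move above the handle with the jaws part open.

Call:
apply_moves(increments=[0.0156,0.0245,0,0,0,0.0982,0.0156,0.0245,0,0,0,0.0982,0.0156,0.0245,0,0,0,0.0982,0.0156,0.0245,0,0,0,0.0982,0.0156,0.0245,0,0,0,0.0982,0.0156,0.0245,0,0,0,0.0982,0.0156,0.0245,0,0,0,0.0982,0.0156,0.0245,0,0,0,0.0982,0.0156,0.0245,0,0,0,0.0982,0.0156,0.0245,0,0,0,0.0982,0.0156,0.0245,0,0,0,0.0982,0.0156,0.0245,0,0,0,0.0982,0.0156,0.0245,0,0,0,0.0982,0.0156,0.0245,0,0,0,0.0982,0.0156,0.0245,0,0,0,0.0982,0,0,-0.03,0,0,0,0,0,-0.03,0,0,0,0,0,-0.03,0,0,0,0,0,-0.03,0,0,0,0,0,-0.02,0,0,0], hand=0.43, force=45)

```text
t: 2.77
eef_pos: [0.4285, -0.2648, 0.1011]
ee_rot: [-3.129, 0.021, -2.888]
force: [0.4, 0.3, -0.3]
width: 0.0499
```

Call:
apply_moves(increments=[0,0,0,0,0,0,0,0,0,0,0,0])

```text
t: 2.93
eef_pos: [0.4258, -0.264, 0.0974]
ee_rot: [-3.132, 0.014, -2.888]
force: [0.8, 0.4, -0.1]
width: 0.0498
```

```bash
cat >> h.py <<'E'
def togo(pos,eul):
    s=arm.get_state(); R=Ro.from_euler('xyz',s['ee_rot'])
    print('t',s['t'],'dp',np.round(np.array(pos)-s['eef_pos'],4),'rv',np.round((Ro.from_euler('xyz',eul)*R.inv()).as_rotvec(),4),'F',np.round(s['force'],2),'M',np.round(s['moment'],2),'w',round(s['width'],4),'p',np.round(s['eef_pos'],4),np.round(s['ee_rot'],4))
E
python3 -c "
from h import *
togo([.4155,-.2825,.015],[np.pi,0,np.radians(190)])"
```

```text
t 2.9333 dp [-0.0103 -0.0185 -0.0824] rv [ 0.0062  0.0156 -0.079 ] F [ 0.76  0.45 -0.1 ] M [ 0.05  0.11 -0.02] w 0.0498 p [ 0.4258 -0.264   0.0974] [-3.1322  0.0139 -2.888 ]
```

Call:
apply_moves(increments=[-0.0026,-0.0046,0,0.001,0.003,-0.02,-0.0026,-0.0046,0,0.001,0.003,-0.02,-0.0026,-0.0046,0,0.001,0.003,-0.02,-0.0026,-0.0046,0,0.001,0.003,-0.02,0,0,-0.012,0,0,0,0,0,-0.012,0,0,0,0,0,-0.012,0,0,0,0,0,0,0,0,0,0,0,0,0,0,0])

```text
t: 3.68
eef_pos: [0.4194, -0.2891, 0.0705]
ee_rot: [-3.132, 0.016, -2.984]
force: [0.5, -0.4, 0.2]
width: 0.0499
```

```bash
python3 -c "
from h import *
togo([.4155,-.2825,.015],[np.pi,0,np.radians(190)])"
```

```text
t 3.6833 dp [-0.0039  0.0066 -0.0555] rv [0.007  0.0178 0.0169] F [ 0.55 -0.37  0.2 ] M [ 0.04  0.11 -0.01] w 0.0499 p [ 0.4194 -0.2891  0.0705] [-3.1317  0.0164 -2.9839]
```

Call:
apply_moves(increments=[-0.004,0.006,-0.015,0.007,0.018,0.015,0,0,-0.015,0.007,0.018,0,0,0,-0.01,0,0,0,0,0,0,0,0,0])

```text
t: 4.02
eef_pos: [0.417, -0.2841, 0.0322]
ee_rot: [3.133, -0.013, -2.97]
force: [-1.2, -0.3, 1.1]
width: 0.0502
```

```bash
python3 -c "
from h import *
togo([.4155,-.2825,.015],[np.pi,0,np.radians(190)])"
```

```text
t 4.0167 dp [-0.0015  0.0016 -0.0172] rv [-0.0061 -0.0139  0.0029] F [-1.18 -0.32  1.06] M [ 0.06  0.22 -0.03] w 0.0502 p [ 0.417  -0.2841  0.0322] [ 3.1332 -0.0126 -2.9699]
```

Call:
apply_moves(increments=[-0.0015,0.0015,-0.009,-0.006,-0.014,0.003,0,0,-0.006,0,0,0,0,0,0,0,0,0])

```text
t: 4.27
eef_pos: [0.4161, -0.2828, 0.0174]
ee_rot: [-3.141, 0.001, -2.967]
force: [0.6, -0.8, -0.1]
width: 0.0497
```

```bash
python3 -c "
from h import *
togo([.4155,-.2825,.015],[np.pi,0,np.radians(190)])"
```

```text
t 4.2667 dp [-0.0006  0.0003 -0.0024] rv [ 0.0007  0.0014 -0.0005] F [ 0.57 -0.83 -0.15] M [0.03 0.13 0.07] w 0.0497 p [ 0.4161 -0.2828  0.0174] [-3.1406e+00  1.2000e-03 -2.9665e+00]
```

Call:
apply_moves(increments=[0,0,-0.003,0,0,0,0,0,0,0,0,0,0,0,0,0,0,0,0,0,0,0,0,0,0,0,0,0,0,0,0,0,0,0,0,0,0,0,0,0,0,0,0,0,0,0,0,0], hand=1, force=55)

```text
t: 4.93
eef_pos: [0.4176, -0.2833, 0.0163]
ee_rot: [-3.14, 0.003, -2.966]
force: [0.2, 0.7, -1.7]
width: 0.0235
```

```bash
python3 -c "
from h import *
togo([.4155,-.2825,.015],[np.pi,0,np.radians(190)])"
```

```text
t 4.9333 dp [-0.0021  0.0008 -0.0013] rv [ 0.0014  0.0034 -0.0008] F [ 0.21  0.65 -1.67] M [-0.01  0.16  0.01] w 0.0235 p [ 0.4176 -0.2833  0.0163] [-3.1397  0.0032 -2.9662]
```

Call:
apply_moves(increments=[0,0,0.015,0,0,0,0,0,0.025,0,0,0,0,0,0.025,0,0,0,0,0,0.025,0,0,0,0,0,0.025,0,0,0,0.01,0.008,0.02,0,0,-0.0026,0.012,0.01,0.015,0,0,-0.0026,0.012,0.01,0.01,0,0,-0.0026,0.012,0.01,0,0,0,-0.0026,0.012,0.01,0,0,0,-0.0026,0.012,0.01,0,0,0,-0.0026,0.012,0.01,0,0,0,-0.0026,0.012,0.01,0,0,0,-0.0026,0,0,0,0,0,0,0,0,0,0,0,0])

```text
t: 6.18
eef_pos: [0.5114, -0.2001, 0.1849]
ee_rot: [3.141, 0.002, -2.991]
force: [0.2, -0.6, -1.1]
width: 0.0235
```

```bash
python3 -c "
from h import *
togo([.5447,-.1764,.192],[np.pi,0,np.radians(188.5)])"
```

```text
t 6.1833 dp [0.0333 0.0237 0.0071] rv [-0.0013  0.0018 -0.002 ] F [ 0.16 -0.65 -1.13] M [0.   0.24 0.03] w 0.0235 p [ 0.5114 -0.2001  0.1849] [ 3.1406e+00  2.0000e-03 -2.9913e+00]
```

Call:
apply_moves(increments=[0.009,0.006,0.002,0,0,0,0.009,0.006,0.002,0,0,0,0.008,0.006,0.002,0,0,0,0.006,0.004,0,0,0.002,0,0,0,0,0,0,0,0,0,0,0,0,0])

```text
t: 6.68
eef_pos: [0.5459, -0.1763, 0.191]
ee_rot: [3.14, -0.001, -2.992]
force: [-0.6, 0.5, -1.1]
width: 0.024
```

```bash
cat > look.py <<'E'
from fit import *
import sys
np.set_printoptions(precision=4,suppress=True)
n=sys.argv[1]
im={'scene':save('scene','s'+n),'top':save('top','t'+n)}
togo([.5447,-.1764,.192],[np.pi,0,np.radians(188.5)])
s=arm.get_state();x0=s['eef_pos']+[0,0,-.0023]
f=lambda x:(x[:3],Ro.from_euler('z',x[3]).as_matrix())
f5=lambda x:(x[:3],(Ro.from_euler('z',x[3])*Ro.from_euler('y',x[4])).as_matrix())
yaw=s['ee_rot'][2]+np.pi*1.5
for c in('scene','top'):
    ms={c:masks(im[c],'orange')}
    p=proj(c,x0+np.array([np.cos(yaw),np.sin(yaw),0])*.08)[0]; ms={c:comp(ms[c],p)[0]}
    # blade only from lateral fit: x,y,yaw (z from the TCP)
    print(c,'wedge',*fit(ms,[W1,W2],lambda x:f([x[0],x[1],x0[2],x[2]]),[x0[0],x0[1],yaw],[.005,.005,.05]))
    bs={c:comp(masks(im[c],'blue'),(510,318) if c=='scene' else (132,265))[0]}
    print(c,'rod',*fit(bs,[cyl(11,107,17)],lambda x:f([x[0],x[1],.129,x[2]]),[.5175,.0053,.148],[.005,.005,.05]))
a=im['scene'][200:360,380:580];b=im['top'][190:350,110:310]
save('','c'+n,np.hstack([cv2.resize(a,None,fx=2,fy=2,interpolation=cv2.INTER_CUBIC),cv2.resize(b,None,fx=2,fy=2,interpolation=cv2.INTER_CUBIC)]))
E
python3 look.py 1
```

```text
t 6.7833 dp [-0.0008  0.0001  0.001 ] rv [-0.0014 -0.0017 -0.0009] F [ 0.37  0.12 -0.51] M [ 0.05  0.15 -0.04] w 0.0236 p [ 0.5455 -0.1765  0.191 ] [ 3.1399 -0.0015 -2.9923]
scene wedge [ 0.5445 -0.1752  1.7328] 1.4558425808545226
scene rod [0.5185 0.0048 0.152 ] 0.4381386085792824
top wedge [ 0.5455 -0.1733  1.7208] 3.728422376844618
top rod [0.5149 0.0078 0.1189] 0.17628590608958147
```

View pics/c1.png

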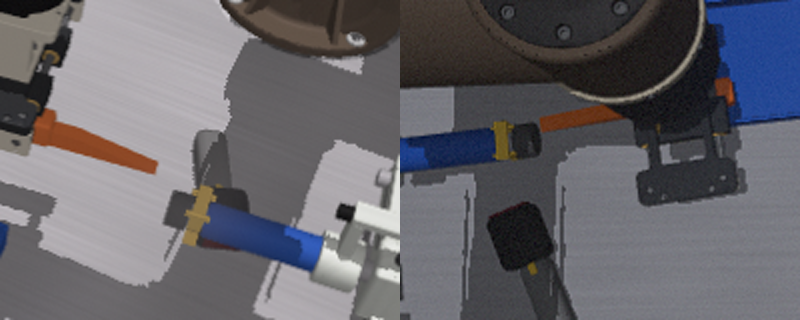

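```bash
cat > line.py <<'E'
from fit import *
np.set_printoptions(precision=4,suppress=True)
im={k+n:cv2.imread(f'pics/{k}{n}.png')[:,:,::-1].copy() for k in'st' for n in'01'}
cam={'s':'scene','t':'top'}
def cl(img,kind,c0,c1,r0,r1):
    m=np.zeros((480,640),np.uint8);m[r0:r1]=masks(img,kind)[r0:r1]
    C=[];
    for c in range(c0,c1):
        r=np.flatnonzero(m[:,c]);
        if len(r)>3: C.append((c,r.mean(),len(r)))
    C=np.array(C); k=np.polyfit(C[:,0],C[:,1],1,w=None); res=C[:,1]-np.polyval(k,C[:,0])
    g=abs(res)<.8; k=np.polyfit(C[g,0],C[g,1],1); return k,C[g]
def silc(c,parts,T,R,c0,c1):
    m=sil(c,parts,T,R); o=[]
    for q in range(c0,c1):
        w=m[:,q]; o.append((w*np.arange(480)).sum()/w.sum())
    return np.polyfit(np.arange(c0,c1),o,1)
Rz=lambda a:Ro.from_euler('z',a).as_matrix()
yaw=-2.9923+1.5*np.pi; T=np.array([.5455,-.1765,.191-.0023])+.0012*np.array([np.cos(yaw),np.sin(yaw),0])
B={'s':(405,455,200,300),'t':(182,216,236,260)}; S={'s':(490,540,290,345),'t':(112,156,245,290)}
off={}
for k in'st':
    kb,_=cl(im[k+'1'],'orange',*B[k]); kp=silc(cam[k],[W2],T,Rz(yaw),*B[k][:2])
    mid=np.mean(B[k][:2]); off[k]=(kb[0]-kp[0],np.polyval(kb,mid)-np.polyval(kp,mid)); print(k,'blade obs-pred slope,px',off[k])
for bias in(0,1):
  for zz in (None,.127,.131):
    def res(x):
        o=[]
        for k in'st':
            ks=[cl(im[k+n],'blue',*S[k])[0] for n in'0']; kr=np.mean(ks,0)
            kp=silc(cam[k],[cyl(11,107,17)],[x[0],.005,x[2] if zz is None else zz],Rz(x[1]),*S[k][:2]); mid=np.mean(S[k][:2])
            o+=[(kr[0]-kp[0]-bias*off[k][0])*20,np.polyval(kr,mid)-np.polyval(kp,mid)-bias*off[k][1]]
        return o
    r=least_squares(res,[.517,.13,.129],diff_step=.01,x_scale=[.01,.05,.01]);print(bias,zz,r.x,np.array(r.fun))
# tip pixels
for k in 'st':
    m=comp(masks(im[k+'1'],'orange'),(430,268) if k=='s' else (200,250))[0]
    q=np.argwhere(m)[:,::-1]; tip=q[q[:,0].argmax()] if k=='s' else q[q[:,0].argmin()]
    print(k,'tip obs',tip,'pred',proj(cam[k],np.array([[.1375,7,-14],[.1375,-7,-14]])*[1,1e-3,1e-3]@Rz(yaw).T+T))
# clip & collar end
for k,p in(('s',(481,300)),('t',(161,260))):
    m,a=comp(masks(im[k+'0'],'yellow'),p); q=np.argwhere(m).mean(0)[::-1]; print(k,'yellow centroid',q, 'at z.15:',onz(cam[k],q,.151))
E
python3 line.py
```

```text
s blade obs-pred slope,px (np.float64(0.003846095387196047), np.float64(-1.0790854035382722))
t blade obs-pred slope,px (np.float64(-0.01668123110133385), np.float64(-0.485114280114999))
0 None [0.5149 0.1121 0.1285] [0.7051 0.1567 0.0851 0.1194]
0 0.127 [0.5147 0.1181 0.129 ] [ 0.771  -0.1987  0.1782 -0.2761]
0 0.131 [0.5165 0.131  0.129 ] [0.9189 0.8344 0.4705 0.5971]
1 None [0.5128 0.0925 0.1242] [ 0.4523 -0.0756  0.0175 -0.1094]
1 0.127 [0.5142 0.1001 0.129 ] [0.507  0.534  0.2101 0.58  ]
1 0.131 [0.517 0.13  0.129] [0.8427 1.6491 0.8045 1.4493]
s tip obs [457 281] pred [[458.8039 282.4905]
 [457.1665 288.2234]]
t tip obs [180 249] pred [[180.8212 255.9431]
 [179.9259 248.5034]]
s yellow centroid [480.55 300.55] at z.15: [0.5171 0.0045 0.151 ]
t yellow centroid [160.464 260.296] at z.15: [0.5129 0.0045 0.151 ]line.py:16: RuntimeWarning: invalid value encountered in scalar divide
  w=m[:,q]; o.append((w*np.arange(480)).sum()/w.sum())
```

```bash
python3 -c "
from h import *
togo([.5318,-.1487,.170],[np.pi,0,3.2536])"
```

```text
t 6.7833 dp [-0.0137  0.0278 -0.021 ] rv [-0.0015 -0.0017 -0.0373] F [ 0.37  0.12 -0.51] M [ 0.05  0.15 -0.04] w 0.0236 p [ 0.5455 -0.1765  0.191 ] [ 3.1399e+00 -1.5000e-03 -2.9923e+00]
```

Call:
apply_moves(increments=[-0.004,0.007,0,0,0,-0.01,-0.004,0.007,0,0,0,-0.01,-0.003,0.007,0,0,0,-0.01,-0.003,0.006,0,-0.002,-0.002,-0.008,0,0,-0.007,0,0,0,0,0,-0.006,0,0,0,0,0,-0.004,0,0,0,0,0,0,0,0,0,0,0,0,0,0,0])

```text
t: 7.53
eef_pos: [0.5268, -0.1477, 0.1719]
ee_rot: [3.141, -0.001, -3.037]
force: [0.8, -0.6, -0.8]
width: 0.0239
```

```bash
sed -i 's/^togo/#togo/' look.py
cat > look2.py <<'E'
from fit import *
import sys
np.set_printoptions(precision=4,suppress=True)
n=sys.argv[1]; im={'s':save('scene','s'+n),'t':save('top','t'+n)}
a=im['s'][200:360,380:580];b=im['t'][190:350,110:310]
save('','c'+n,np.hstack([cv2.resize(a,None,fx=2,fy=2,interpolation=cv2.INTER_CUBIC),cv2.resize(b,None,fx=2,fy=2,interpolation=cv2.INTER_CUBIC)]))
E
python3 look2.py 2; python3 -c "
from h import *
togo([.5318,-.1487,.170],[np.pi,0,3.2536])"
```

```text
t 7.6333 dp [ 0.0049 -0.001  -0.002 ] rv [-0.0003 -0.0006  0.0073] F [ 0.57 -0.67 -1.29] M [ 0.03  0.1  -0.03] w 0.0236 p [ 0.5269 -0.1477  0.172 ] [ 3.1413e+00 -6.0000e-04 -3.0368e+00]
```

View pics/c2.png

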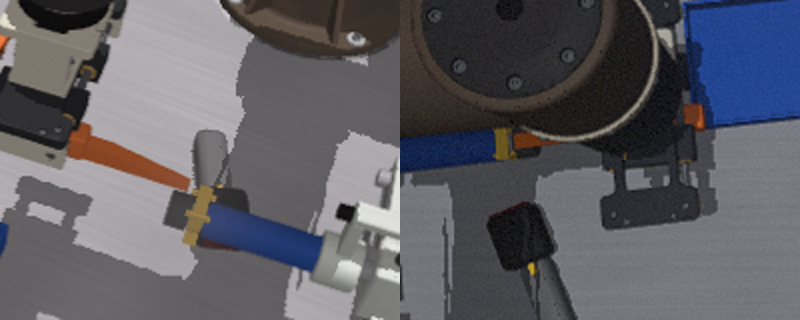

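```bash
cat > lat.py <<'E'
from line import *
E
python3 - <<'E' 2>/dev/null
from fit import *
np.set_printoptions(precision=4,suppress=True)
im=cv2.imread('pics/t2.png')[:,:,::-1].copy(); 
hsv=cv2.cvtColor(im,cv2.COLOR_RGB2HSV)
o=masks(im,'orange'); y=masks(im,'yellow')
for c in range(164,180,2):
    r=np.flatnonzero(o[230:275,c])+230
    if len(r): print(c,r.min(),r.max(), onz('top',[c,(r.min()+r.max())/2],.157))
for c in range(155,168): 
    r=np.flatnonzero(y[230:290,c])+230
    if len(r): print('y',c,r.min(),r.max(),onz('top',[c,(r.min()+r.max())/2],.151))
im0=cv2.imread('pics/t0.png')[:,:,::-1].copy(); y=masks(im0,'yellow')
for c in range(155,168): 
    r=np.flatnonzero(y[230:290,c])+230
    if len(r): print('y0',c,r.min(),r.max(),onz('top',[c,(r.min()+r.max())/2],.151))
b=masks(im0,'blue')
for c in range(110,158,8): 
    r=np.flatnonzero(b[230:290,c])+230
    print('b',c,r.min(),r.max(),onz('top',[c,(r.min()+r.max())/2],.1275))
# dark collar in t0
v=im0.max(2)
for c in range(164,184,2): print('d',c,v[245:275,c])
s=arm.get_state(); yaw=s['ee_rot'][2]+1.5*np.pi;u=np.array([np.cos(yaw),np.sin(yaw),0]);print('tip pred',s['eef_pos']+.1387*u)
E
```

```text
168 257 263 [ 0.5126 -0.0116  0.157 ]
170 257 263 [ 0.5126 -0.0153  0.157 ]
172 257 263 [ 0.5125 -0.019   0.157 ]
174 257 262 [ 0.5134 -0.0228  0.157 ]
176 258 262 [ 0.5124 -0.0265  0.157 ]
178 258 262 [ 0.5124 -0.0303  0.157 ]
y 157 255 255 [0.523  0.0114 0.151 ]
y 158 255 269 [0.5097 0.009  0.151 ]
y 159 255 269 [0.5097 0.0071 0.151 ]
y 160 255 269 [0.5097 0.0052 0.151 ]
y 161 254 269 [0.5106 0.0034 0.151 ]
y 162 254 269 [0.5106 0.0015 0.151 ]
y 163 258 269 [ 0.5068 -0.0005  0.151 ]
y 165 266 267 [ 0.501  -0.0045  0.151 ]
y 166 266 266 [ 0.5019 -0.0063  0.151 ]
y0 155 254 254 [0.525  0.0152 0.151 ]
y0 156 254 254 [0.525  0.0134 0.151 ]
y0 157 251 267 [0.5154 0.0111 0.151 ]
y0 158 251 269 [0.5135 0.0091 0.151 ]
y0 159 251 269 [0.5135 0.0073 0.151 ]
y0 160 251 269 [0.5135 0.0054 0.151 ]
y0 161 251 269 [0.5134 0.0035 0.151 ]
y0 162 251 269 [0.5134 0.0016 0.151 ]
y0 163 255 269 [ 0.5096 -0.0004  0.151 ]
y0 164 252 268 [ 0.5134 -0.0021  0.151 ]
y0 165 252 267 [ 0.5143 -0.004   0.151 ]
y0 166 253 267 [ 0.5133 -0.0059  0.151 ]
y0 167 266 267 [ 0.501  -0.0082  0.151 ]
b 110 259 275 [0.5036
[... 825 characters left out ...]
 70  67  83 123 118]
d 174 [119 118 122 121 122 117  84  41  50  55  50  55  64  56  65  65  64  60
  56  56  54  49  41  39  65  66  67  83 118 117]
d 176 [121 116 119 118 120 118  66  24  30  34  35  31  37  31  34  29  32  41
  44  46  47  49  42  44  66  66  71  84 126 118]
d 178 [120 119 120 123 119 123 114  74  43  35  31  29  38  35  39  35  39  37
  39  32  34  32  43  54  69  71  65  81 121 113]
d 180 [119 117 121 120 119 118 123 117 122 126 119  70  60  47  53  43  43  44
  40  48  47  70  71  65  69  69  70  83 123 113]
d 182 [117 118 118 120 119 118 115 119 119 125 114  73  77  74  68  72  74  71
  67  70  73  69  68  68  70  67  85 122 113 117]
tip pred [ 0.5124 -0.0098  0.172 ]
```

Call:
apply_moves(increments=[0.003,0,-0.003,0,0,0,0,0,-0.002,0,0,0,0,0,-0.002,0,0,0,0,0,0,0,0,0,0,0,0,0,0,0])

```text
t: 8.05
eef_pos: [0.5309, -0.1483, 0.1644]
ee_rot: [3.141, -0.0, -3.038]
force: [0.7, -0.3, -1.1]
width: 0.0234
```

Call:
apply_moves(increments=[0,0,-0.0015,0,0,0,0,0,-0.001,0,0,0,0,0,0,0,0,0])

```text
t: 8.3
eef_pos: [0.5309, -0.1484, 0.1617]
ee_rot: [3.141, -0.0, -3.038]
force: [-0.2, 0.3, -1.2]
width: 0.0234
```

Call:
apply_moves(increments=[0,0,-0.001,0,0,0,0,0,0,0,0,0])

```text
t: 8.47
eef_pos: [0.5309, -0.1483, 0.1606]
ee_rot: [3.141, -0.0, -3.038]
force: [0.3, 0.1, -1.0]
width: 0.0235
```

Call:
apply_moves(increments=[0,0,-0.001,0,0,0,0,0,0,0,0,0])

```text
t: 8.63
eef_pos: [0.531, -0.1483, 0.1596]
ee_rot: [3.142, 0.0, -3.038]
force: [0.7, -0.6, 0.1]
width: 0.0236
```

Call:
apply_moves(increments=[0,0,-0.001,0,0,0,0,0,0,0,0,0])

```text
t: 8.8
eef_pos: [0.5309, -0.1483, 0.1586]
ee_rot: [3.142, 0.0, -3.038]
force: [1.2, -0.4, -1.0]
width: 0.0239
```

Call:
apply_moves(increments=[0,0,-0.001,0,0,0,0,0,0,0,0,0])

```text
t: 8.97
eef_pos: [0.5312, -0.1483, 0.1577]
ee_rot: [-3.142, 0.001, -3.038]
force: [0.2, 0.2, 0.3]
width: 0.0233
```

Call:
apply_moves(increments=[0,0,-0.001,0,0,0,0,0,0,0,0,0,0,0,0,0,0,0])

```text
t: 9.22
eef_pos: [0.5314, -0.1484, 0.1573]
ee_rot: [-3.141, 0.001, -3.037]
force: [-0.5, 0.3, 1.7]
width: 0.0236
```

```bash
python3 look2.py 3; python3 -c "
from h import *
togo([.5318,-.1487,.170],[np.pi,0,3.2536])
im=cv2.imread('pics/s3.png')[225:345,400:560]; cv2.imwrite('pics/z3.png',cv2.resize(im,None,fx=5,fy=5,interpolation=cv2.INTER_CUBIC))"
```

```text
t 9.3167 dp [ 0.0004 -0.0003  0.0128] rv [0.0001 0.0015 0.0076] F [-0.97  0.25  2.59] M [0.36 0.38 0.07] w 0.0235 p [ 0.5314 -0.1484  0.1572] [-3.1414e+00  1.5000e-03 -3.0372e+00]
```

View pics/z3.png

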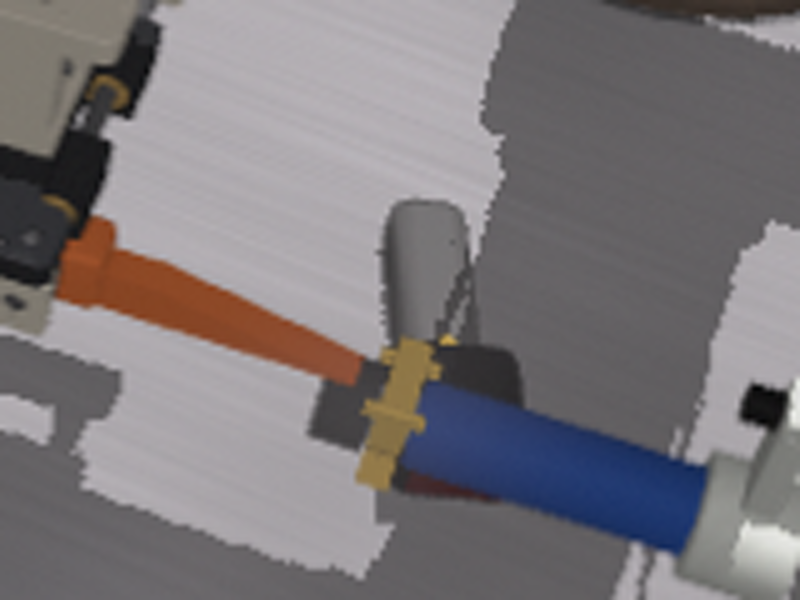

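The tip, at (357,372), lies on the collar in line with the middle of the bow (400,387), at about 3 N. I'll hold the press briefly, then slide.

Call:
apply_moves(increments=[0,0,-0.001,0,0,0,0,0,-0.001,0,0,0,0,0,-0.0006,0,0,0])

```text
t: 9.57
eef_pos: [0.5318, -0.1486, 0.1555]
ee_rot: [-3.141, 0.003, -3.037]
force: [-2.3, -0.1, 5.0]
width: 0.0235
```

Call:
apply_moves(increments=[-0.0004,0.004,-0.0004,0,0,0,-0.0004,0.004,-0.0004,0,0,0,0,0,-0.0004,0,0,0])

```text
t: 9.82
eef_pos: [0.5326, -0.1407, 0.1555]
ee_rot: [-3.14, 0.006, -3.038]
force: [-1.3, 2.4, 4.6]
width: 0.0235
```

Call:
apply_moves(increments=[-0.0015,0.003,0.0006,-0.002,-0.006,0,-0.001,0.003,0.0002,0,0,0,0,0,0,0,0,0])

```text
t: 10.07
eef_pos: [0.531, -0.1343, 0.157]
ee_rot: [-3.136, 0.015, -3.038]
force: [0.7, 0.2, 2.4]
width: 0.0236
```

Call:
apply_moves(increments=[-0.0006,0.003,0,0.001,0.012,0,-0.0004,0.003,0,0,0,0,-0.0002,0.002,0,0,0,0,0,0,0,0,0,0])

```text
t: 10.4
eef_pos: [0.5297, -0.127, 0.1572]
ee_rot: [-3.135, 0.001, -3.037]
force: [0.9, -0.9, 1.9]
width: 0.0236
```

```bash
python3 -c "
from h import *
togo([.529,-.120,.157],[np.pi,0,3.2456])
im=save('scene','s4')[225:345,400:560]; save('','z4',cv2.resize(im,None,fx=5,fy=5,interpolation=cv2.INTER_CUBIC))"
```

```text
t 10.4 dp [-0.0007  0.007  -0.0002] rv [ 0.0062  0.0014 -0.0005] F [ 0.88 -0.92  1.86] M [-0.03  0.02 -0.  ] w 0.0236 p [ 0.5297 -0.127   0.1572] [-3.1353e+00  7.0000e-04 -3.0371e+00]
```

View pics/z4.png

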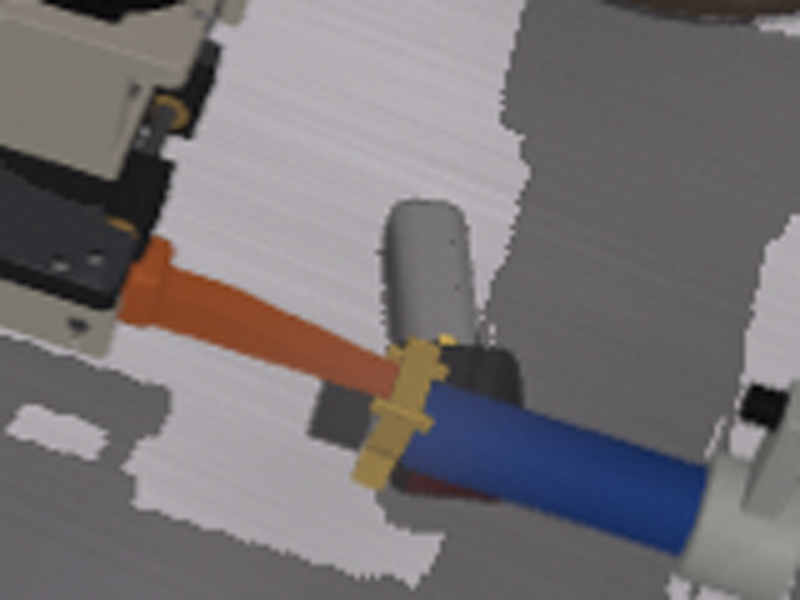

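Call:
apply_moves(increments=[-0.0004,0.003,-0.0002,0,0,0,-0.0004,0.003,-0.0002,0,0,0,-0.0002,0.003,-0.0002,0,0,0])

```text
t: 10.7
eef_pos: [0.5299, -0.1212, 0.1578]
ee_rot: [-3.13, 0.001, -3.036]
force: [0.8, -13.4, 4.6]
width: 0.0237
```

Call:
apply_moves(increments=[-0.0004,0.003,-0.0002,0,0,0,-0.0004,0.003,-0.0002,0,0,0])

```text
t: 10.87
eef_pos: [0.5299, -0.1185, 0.1587]
ee_rot: [-3.124, 0.0, -3.036]
force: [2.3, -15.0, 2.7]
width: 0.0234
```

```bash
python3 -c "
from h import *
im=save('scene','s5')[225:345,400:560]; save('','z5',cv2.resize(im,None,fx=5,fy=5,interpolation=cv2.INTER_CUBIC))
togo([.529,-.115,.1572],[np.pi,0,3.2456])"
```

```text
t 10.9167 dp [-0.0008  0.0032 -0.0015] rv [ 0.0173  0.0021 -0.002 ] F [  2.17 -12.16   1.87] M [-4.18 -0.51 -0.06] w 0.0239 p [ 0.5298 -0.1182  0.1587] [-3.1242e+00  3.0000e-04 -3.0356e+00]
```

View pics/z5.png

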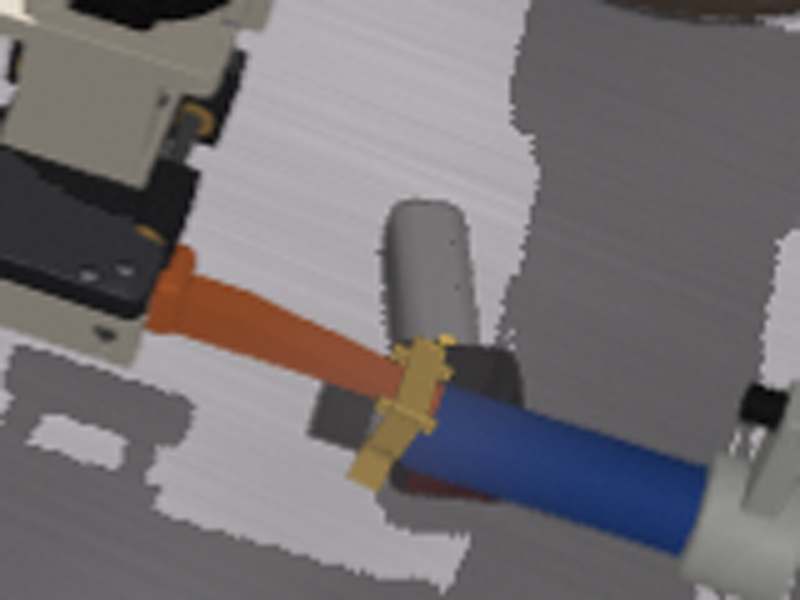

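The blade's tip now shows past the bow at (437,400), so it went under cleanly. The 12–15 N is the drive force the task text predicted, so I'll carry on.

Call:
apply_moves(increments=[-0.0006,0.005,-0.0006,0.006,0,0,-0.0006,0.005,-0.0006,0.004,0,0,-0.0006,0.005,-0.0004,0.004,0,0])

```text
t: 11.17
eef_pos: [0.5286, -0.1086, 0.1582]
ee_rot: [-3.13, 0.0, -3.035]
force: [3.0, -14.9, 1.7]
width: 0.0237
```

Call:
apply_moves(increments=[-0.0006,0.004,-0.0004,0.004,0,0,-0.0006,0.004,-0.0004,0.004,0,0,-0.0006,0.004,-0.0004,0.004,0,0])

```text
t: 11.42
eef_pos: [0.5275, -0.1026, 0.1582]
ee_rot: [-3.132, -0.0, -3.035]
force: [2.7, -14.0, 1.1]
width: 0.024
```

Call:
apply_moves(increments=[0,0.001,0,0.002,0,0,-0.0006,0.004,-0.0004,0.004,0,0,-0.0006,0.005,-0.0004,0.004,0,0,-0.0006,0.005,-0.0004,0.004,0,0,-0.0006,0.005,-0.0004,0.004,0,0])

```text
t: 11.83
eef_pos: [0.5256, -0.0922, 0.158]
ee_rot: [-3.135, -0.003, -3.035]
force: [2.6, -15.1, 1.3]
width: 0.0235
```

Call:
apply_moves(increments=[-0.0006,0.005,-0.0004,0.004,0,0,-0.0006,0.005,-0.0004,0.004,0,0,-0.0006,0.005,-0.0004,0.004,0,0])

```text
t: 12.08
eef_pos: [0.524, -0.0837, 0.1579]
ee_rot: [-3.137, -0.004, -3.035]
force: [1.6, -13.5, 2.8]
width: 0.0238
```

Call:
apply_moves(increments=[-0.0004,0.005,-0.0004,0.003,0,0,-0.0005,0.005,-0.0004,0.003,0,0,-0.0005,0.005,-0.0004,0.002,0,0,-0.0005,0.005,-0.0004,0.002,0,0])

```text
t: 12.42
eef_pos: [0.5223, -0.071, 0.1579]
ee_rot: [-3.135, -0.007, -3.034]
force: [0.5, -12.5, 3.9]
width: 0.0232
```

Call:
apply_moves(increments=[-0.0004,0.004,-0.0004,0.002,0,0,-0.0004,0.004,-0.0004,0,0,0,-0.0004,0.004,0,0,0,0,0,0,0,0,0,0])

```text
t: 12.75
eef_pos: [0.5212, -0.0623, 0.158]
ee_rot: [-3.131, -0.009, -3.035]
force: [0.5, 2.0, 2.5]
width: 0.0238
```

```bash
python3 -c "
from h import *
a=save('scene','s6')[200:340,400:560]; b=save('top','t6')[190:330,110:270]; save('','z6',cv2.resize(np.hstack([a,b]),None,fx=2.5,fy=2.5,interpolation=cv2.INTER_CUBIC))
togo([.5215,-.058,.1575],[np.pi,0,3.2476])"
```

```text
t 12.85 dp [ 0.0003  0.0042 -0.0005] rv [ 0.0111 -0.0076 -0.0014] F [-0.12 -1.49  2.53] M [-0.08  0.15 -0.03] w 0.0237 p [ 0.5212 -0.0622  0.158 ] [-3.1313 -0.0087 -3.0342]
```

View pics/z6.png

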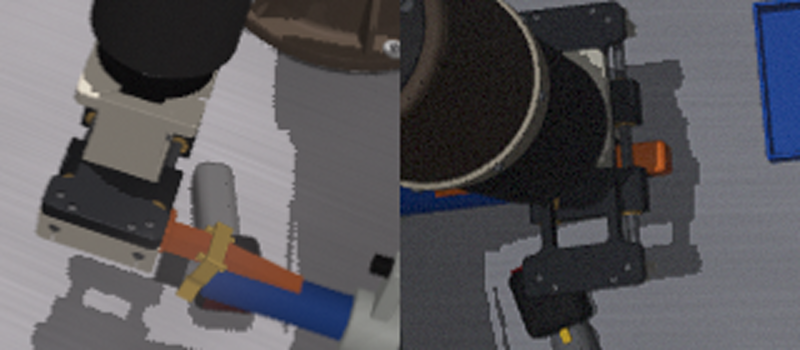

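Call:
apply_moves(increments=[-0.0004,0.004,0,0.004,0,0,-0.0004,0.004,0,0,0,0,0,0,0,0,0,0,0,0,0.004,0.01,0,0,0,0,0.006,0.015,0,0,0,0,0.008,0.015,0,0,0,0,0.008,0.015,0,0,0,0,0.008,0.015,0,0,0,0,0,0,0,0])

```text
t: 13.6
eef_pos: [0.5182, -0.0529, 0.1932]
ee_rot: [3.068, -0.006, -3.033]
force: [0.9, -0.2, -0.8]
width: 0.0234
```

Call:
apply_moves(increments=[0,0,0.012,0.015,0,0,0,0,0.015,0.015,0,0,0,0,0.015,0.01,0,0,0,0,0.012,0,0,0,0,0,0,0,0,0])

```text
t: 14.02
eef_pos: [0.5175, -0.054, 0.2502]
ee_rot: [3.024, -0.001, -3.036]
force: [0.7, 0.5, -1.3]
width: 0.0238
```

```bash
python3 -c "
from fit import *
a=save('scene','s7')
m=masks(a,'yellow'); n,l,s,c=cv2.connectedComponentsWithStats(m); print([(s[k],c[k].round(1)) for k in range(1,n) if s[k,4]>25])
im=a[180:340,400:600]; save('','z7',cv2.resize(im,None,fx=3.5,fy=3.5,interpolation=cv2.INTER_CUBIC))
togo([.5215,-.058,.1575],[np.pi,0,3.2476])"
```

```text
[(array([486, 247,  16,  34, 283], dtype=int32), array([492.7, 262.7]))]
t 14.0667 dp [ 0.0045 -0.0042 -0.0915] rv [-0.1172 -0.0145  0.0002] F [-0.65  1.15 -1.71] M [-0.54 -0.    0.02] w 0.0237 p [ 0.517  -0.0538  0.249 ] [ 3.0235e+00 -2.0000e-03 -3.0357e+00]
```

View pics/z7.png

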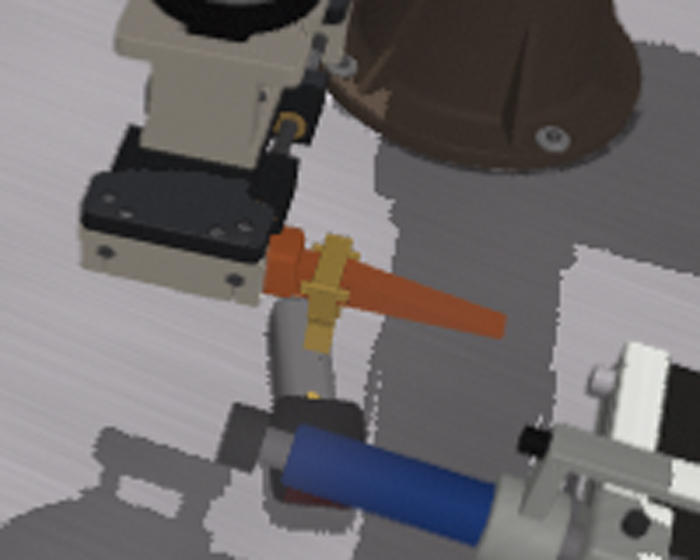

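Clip hangs on the land against the handle, at (330,290), and the rod's groove is bare. Next I'll carry it to the tray with the nose up, accelerating gently.

Call:
apply_moves(increments=[0,0,0,0.025,0,0,0,0,0,0.03,0,0,0,0,0,0.03,0,0,0.001,-0.003,0,0.03,0,0,0.002,-0.006,0,0.03,0,0,0.003,-0.009,0,0,0,0,0.004,-0.012,0,0,0,0,0.005,-0.015,0,0,0,0,0.006,-0.018,0,0,0,0,0.007,-0.021,0,0,0,0,0.007,-0.022,0,0,0,0,0.007,-0.022,0,0,0,0,0.007,-0.022,0,0,0,0,0.007,-0.022,0,0,0,0,0.007,-0.022,0,0,0,0,0.007,-0.022,0,0,0,0,0.007,-0.022,0,0,0,0,0.006,-0.018,0,0,0,0,0.004,-0.012,0,0,0,0,0.002,-0.006,0,0,0,0])

```text
t: 15.73
eef_pos: [0.6043, -0.3483, 0.2305]
ee_rot: [2.88, -0.009, -3.037]
force: [-0.2, 0.7, -2.6]
width: 0.0237
```

```bash
cat > y.py <<'E'
from fit import *
a=save('scene','s8')
m=masks(a,'yellow'); n,l,s,c=cv2.connectedComponentsWithStats(m); print([(s[k],c[k].round(1)) for k in range(1,n) if s[k,4]>25])
st=arm.get_state();R=Ro.from_euler('xyz',st['ee_rot']).as_matrix()
for d in(.05,.06,.08,.1,.12,.138): print(d,proj('scene',st['eef_pos']+R@np.array([0,-d,0])),proj('scene',st['eef_pos']+R@np.array([0,d,0])))
togo([.635,-.4245,.16],[np.pi-.12,0,3.2476])
E
python3 y.py
```

```text
[(array([299, 222,  19,  32, 231], dtype=int32), array([308. , 236.1]))]
0.05 [[258.21876179 225.7010111 ]] [[306.92858241 230.92019956]]
0.06 [[253.57491019 225.20407898]] [[312.03683696 231.46826124]]
0.08 [[244.405331  224.2231886]] [[322.38899041 232.57935592]]
0.1 [[235.39041722 223.2592756 ]] [[332.92532109 233.71079318]]
0.12 [[226.52683654 222.31196283]] [[343.64988156 234.86303899]]
0.138 [[218.67631113 221.4732702 ]] [[353.46633667 235.91824497]]
t 15.7833 dp [ 0.0308 -0.0757 -0.07  ] rv [-0.1397 -0.0247  0.0024] F [ 0.73 -0.63 -1.39] M [-1.32 -0.14 -0.03] w 0.0236 p [ 0.6042 -0.3488  0.23  ] [ 2.8801 -0.0099 -3.0373]
```

Call:
apply_moves(increments=[0.002,-0.004,-0.003,0,0,0,0.004,-0.009,-0.008,0,0,0,0.005,-0.012,-0.012,0,0,0,0.006,-0.014,-0.014,0,0,0,0.005,-0.012,-0.014,0,0,0,0.004,-0.01,-0.012,0,0,0,0.003,-0.007,-0.01,0,0,0,0,-0.002,-0.008,0,0,0,0,0,-0.004,0,0,0,0,0,0,0,0,0])

```text
t: 16.62
eef_pos: [0.6349, -0.4229, 0.1323]
ee_rot: [2.878, -0.014, -3.035]
force: [0.0, -0.2, -1.8]
width: 0.0239
```

```bash
sed -i 's/s8/s9/;s/\.16\],\[np.pi-.12/.115],[np.pi-.12/' y.py; python3 y.py
```

```text
[(array([225, 234,  10,  14,  27], dtype=int32), array([229.6, 240.9])), (array([256, 256,  18,  30, 198], dtype=int32), array([264.7, 269.3]))]
0.05 [[220.79464734 258.09957333]] [[264.50625717 264.16658912]]
0.06 [[216.61634652 257.51915525]] [[269.07854079 264.80067318]]
0.08 [[208.36024552 256.3720298 ]] [[278.33788395 266.0844506 ]]
0.1 [[200.23583737 255.24287717]] [[287.75296939 267.38939904]]
0.12 [[192.24040706 254.13133462]] [[297.32710671 268.71595637]]
0.138 [[185.1526014  253.14570948]] [[306.08261085 269.92870234]]
t 16.6667 dp [ 0.0001 -0.0016 -0.0177] rv [-0.1409 -0.0289  0.0003] F [-0.37  0.83 -2.18] M [-1.09 -0.04  0.01] w 0.0237 p [ 0.6349 -0.4229  0.1327] [ 2.8785 -0.0138 -3.0349]
```

Call:
apply_moves(increments=[0,0.0023,0.002,-0.08,-0.01,0,0,0.0023,0.002,-0.112,-0.0125,0,0,0.0023,0.002,-0.112,-0.0125,0,0,0.0023,0.002,-0.112,-0.0125,0,0,0.0023,0.002,-0.112,-0.0125,0,0,0.0023,0.002,-0.112,-0.0125,0,0,0.0023,0.002,-0.1,-0.0125,0,0,0,0,0,0,0,0,0,0,0,0,0,0,0,0,0,0,0,0,0,0,0,0,0,0,0,0,0,0,0])

```text
t: 17.67
eef_pos: [0.6402, -0.4053, 0.1623]
ee_rot: [-2.661, 0.02, -3.028]
force: [-1.6, -0.2, -0.8]
width: 0.0237
```

```bash
sed -i 's/s9/s10/' y.py; python3 y.py; python3 -c "
from h import *
a=cv2.imread('pics/s10.png')[200:400,180:440]; cv2.imwrite('pics/z10.png',cv2.resize(a,None,fx=3,fy=3,interpolation=cv2.INTER_CUBIC))"
```

```text
[(array([323, 321,  27,  20, 246], dtype=int32), array([337. , 330.2]))]
0.05 [[224.50617998 239.81380954]] [[269.05172456 271.22943293]]
0.06 [[220.01148679 236.64159944]] [[273.46435489 274.33914544]]
0.08 [[211.00131334 230.28120838]] [[282.26574296 280.54052212]]
0.1 [[201.96402078 223.89992577]] [[291.03481224 286.71750628]]
0.12 [[192.90034251 217.4982469 ]] [[299.77099075 292.86971415]]
0.138 [[184.72109442 211.71971754]] [[307.60497009 298.38520934]]
t 17.7167 dp [-0.0054 -0.019  -0.0475] rv [ 0.5946  0.0856 -0.0007] F [-0.48 -0.82 -1.46] M [1.61 0.3  0.05] w 0.0241 p [ 0.6404 -0.4055  0.1625] [-2.6611  0.0207 -3.0285]
```

View pics/z10.png

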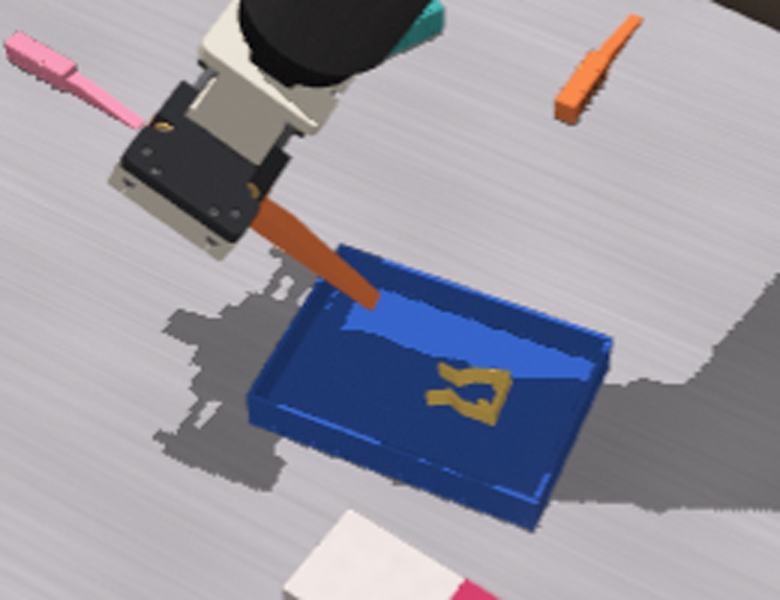

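The clip lies on its side in the tray at (478,395) in the crop, well inside the walls. Next I'll level the wedge and take it back to bare bench.

Call:
apply_moves(increments=[-0.005,0,0.01,0.09,0.01,0,-0.01,0,0.01,0.1,0.01,0,-0.015,0.005,0.005,0.1,0.01,0,-0.02,0.01,0,0.1,0.01,0,-0.02,0.01,0,0.07,0.01,0,-0.02,0.012,0,0,0,0,-0.02,0.012,-0.005,0,0,0,-0.02,0.012,-0.01,0,0,0,-0.02,0.012,-0.01,0,0,0,-0.02,0.012,-0.01,0,0,0,-0.015,0.01,-0.01,0,0,0,-0.01,0.005,-0.01,0,0,0,0,0,0,0,0,0,0,0,0,0,0,0])

```text
t: 18.88
eef_pos: [0.4476, -0.3055, 0.1333]
ee_rot: [3.14, 0.045, -3.041]
force: [1.2, 1.1, -0.2]
width: 0.0235
```

```bash
python3 -c "
from h import *
togo([.43,-.29,.0163],[np.pi,0,3.2476])"
```

```text
t 18.8833 dp [-0.0176  0.0155 -0.117 ] rv [-0.0062  0.045   0.0049] F [ 1.23  1.15 -0.23] M [-0.05  0.11  0.  ] w 0.0235 p [ 0.4476 -0.3055  0.1333] [ 3.14    0.0454 -3.0405]
```

Call:
apply_moves(increments=[-0.005,0.004,-0.01,-0.004,0.045,0,-0.005,0.004,-0.018,0,0,0,0,0,-0.018,0,0,0,0,0,-0.018,0,0,0,0,0,-0.012,0,0,0,0,0,-0.008,0,0,0,0,0,0,0,0,0,0,0,0,0,0,0])

```text
t: 19.55
eef_pos: [0.4506, -0.3031, 0.0524]
ee_rot: [-3.139, 0.014, -3.043]
force: [0.1, -1.1, -0.6]
width: 0.0239
```

```bash
python3 -c "
from h import *
togo([.437,-.297,.0163],[np.pi,0,3.2476])"
```

```text
t 19.55 dp [-0.0136  0.0061 -0.0361] rv [0.0008 0.0142 0.0071] F [ 0.13 -1.08 -0.6 ] M [0.   0.16 0.03] w 0.0239 p [ 0.4506 -0.3031  0.0524] [-3.1393  0.0141 -3.0427]
```

Call:
apply_moves(increments=[0,0,-0.008,0.001,0.014,0,0,0,-0.008,0,0,0,0,0,-0.006,0,0,0,0,0,-0.004,0,0,0,0,0,0,0,0,0])

```text
t: 19.97
eef_pos: [0.4536, -0.3043, 0.0265]
ee_rot: [-3.14, 0.004, -3.043]
force: [-0.1, 0.2, -1.3]
width: 0.0237
```

Call:
apply_moves(increments=[0,0,-0.003,0,0.002,0,0,0,-0.002,0,0,0,0,0,0,0,0,0])

```text
t: 20.22
eef_pos: [0.4535, -0.3042, 0.021]
ee_rot: [-3.14, 0.001, -3.043]
force: [-1.1, -0.2, -0.9]
width: 0.0234
```

Call:
apply_moves(increments=[0,0,-0.0025,0,0,0,0,0,-0.001,0,0,0,0,0,0,0,0,0])

```text
t: 20.47
eef_pos: [0.4537, -0.3042, 0.0176]
ee_rot: [-3.14, 0.002, -3.042]
force: [0.4, 0.3, -0.2]
width: 0.0236
```

Call:
apply_moves(increments=[0,0,-0.001,0,0,0,0,0,-0.0005,0,0,0,0,0,0,0,0,0])

```text
t: 20.72
eef_pos: [0.4538, -0.3043, 0.0162]
ee_rot: [-3.14, 0.002, -3.042]
force: [-0.4, -0.2, -1.9]
width: 0.0237
```

Call:
apply_moves(increments=[0,0,-0.001,0,0,0,0,0,-0.0005,0,0,0])

```text
t: 20.88
eef_pos: [0.4539, -0.3042, 0.016]
ee_rot: [-3.139, 0.003, -3.042]
force: [-2.0, 1.0, 5.3]
width: 0.0237
```

Call:
apply_moves(increments=[0,0,0,0,0,0,0,0,0,0,0,0,0,0,0,0,0,0,0,0,0,0,0,0,0,0,0,0,0,0,0,0,0,0,0,0,0,0,0.01,0,0,0,0,0,0.02,0,0,0,0,0,0.03,0,0,0,0,0,0.03,0,0,0,0,0,0.03,0,0,0,0,0,0.02,0,0,0,0,0,0,0,0,0], hand=0.43)

```text
t: 21.97
eef_pos: [0.4515, -0.3041, 0.1648]
ee_rot: [-3.14, -0.001, -3.041]
force: [0.7, 0.4, -0.0]
width: 0.05
```

Run:
```python
from fit import *
a=save('scene','s11');b=save('top','t11'); togo([.4538,-.3043,.0163],[np.pi,0,3.2476])
ms={'scene':comp(masks(a,'orange'),(360,255))[0]}
f=lambda x:([x[0],x[1],.014],Ro.from_euler('z',x[2]).as_matrix())
print('wedge',*fit(ms,[W1,W2],f,[.4538,-.3043,1.67],[.005,.005,.05]))
for n,(i,c) in {'s':(a,'scene'),'t':(b,'top')}.items():
    m=masks(i,'yellow');k,l,s,q=cv2.connectedComponentsWithStats(m)
    for j in range(1,k):
        if s[j,4]>25: print(n,q[j],onz(c,q[j],.012))
for o,z in(('carton',0),('scanner',0),('spare_sleeve',0)):
    for c in('scene','top'):
        r=finder.landmark_of(c,o)
        if r: print(o,c,np.round(r[0]['point'],1),r[0]['conf'])
save('','f11',np.vstack([cv2.resize(a[180:420,180:560],(760,480))]))
```

```text
t 22.0667 dp [ 0.0037 -0.001  -0.1451] rv [ 0.0001 -0.0043  0.0066] F [-0.13  0.38 -0.92] M [ 0.03  0.12 -0.05] w 0.05 p [ 0.4501 -0.3033  0.1614] [ 3.1412 -0.0043 -3.0422]
wedge [ 0.45284616 -0.30353981  1.68022966] 0.27175208581644816
s [337.09917355 330.1446281 ] [ 0.60830536 -0.22875617  0.012     ]
t [28.47968218 37.74574347] [1.05923953 0.38194483 0.012     ]
t [284.91111111 216.37777778] [ 0.62254896 -0.22198303  0.012     ]
carton scene [314.4 411.4] 0.72
carton top [268.  150.9] 0.94
scanner scene [485.8 302.5] 0.97
scanner top [183.6 327.1] 0.74
spare_sleeve scene [399.9 464.4] 0.78
spare_sleeve top [192.9 148.9] 0.58
```

View pics/f11.png

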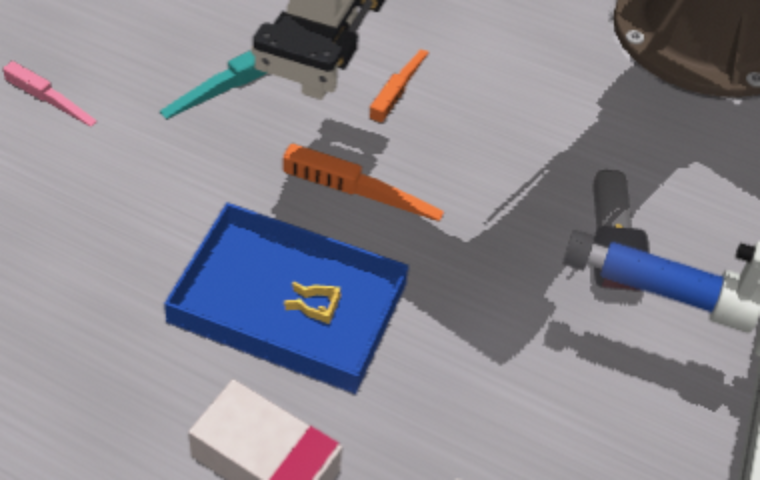

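The wedge lies flat at (360,180), clear of the tray. The clip is in the tray at (315,300), the bystanders are where they were, and the rod is bare. I'll hand the job in.

```bash
python3 -c "
from h import *
print(arm.job_done())"
```

```text
the job is handed in; nothing more can be done
None
```

The clip is off the rod and in the blue tray, the wedge lies flat on the bench clear of the tray, and I handed the job in at about 22 s; the hand-in gives no verdict.

- **Collar:** I gripped the larger orange wedge and laid it on the collar at about 3–6 N, with its tip about 15 mm short of mid-groove.
- **Slide:** I slid it along the rod under the bow. The wrist force along the rod peaked at about 15 N, as the text predicted.
- **Clip and wedge:** I lifted the clip away on the blade, tipped it into the tray, and put the wedge back down near where it started.

**Last checks:**
- **Final picture:** the clip lies on its side, well inside the tray walls, about 3 cm from the tray's centre. The wedge looks flat on its underside, and the groove is bare.
- **Bystanders:** the detected points of the carton, scanner and spare sleeve shifted by at most about 4 pixels from the start, which is within detector noise.

**Disagreements:**
- **Rod position:** the two cameras differed by about 4 mm and 0.03 rad on the rod. I took a value nearer the top camera's and confirmed the line-up by eye.
- **Rod height:** contact came with the axis at about 0.125 m, against about 0.128 m from the images.
- **Ordered steps:** the contact force, the clip's lift and the three ordered steps were judged only from the wrist force and tool pose.

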